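# Unclamp a crimp die and hold it up square to the inspection camera

### The arm

A 6-joint arm with a two-finger parallel gripper is mounted at the origin on the work surface; the furniture and walls round the work are solid. World frame = base frame: x ahead of the robot, y to its left, z up, the work surface at z = 0. Lengths are in mm, angles in rad, forces in N, time in s.
With the tool pointing down it reaches from about 350 to 775 mm from the base axis. Payload 7.3 kg.
Tool frame: the origin (TCP) lies at the very end of the fingers, on their centre line; the grasp point (between the pads) lies bot.grasp_offset behind it (bot.grasp_offset is the distance from the TCP to the grasp point, in mm); z points along the fingers, y is the line along which they close (so a half turn about z gives the same grasp; the last joint's range is limited). The gripper opens to 92 mm and grips with 3 to 60 N. Pads are 19 mm wide; open, the fingers measure 130 mm over their backs; the gripper's body (75 mm by 190 mm) begins 47 mm behind the grasp point.
Start: joints at [1.068, 0.342, 1.524, -0, 1.275, -0.146], TCP at [183.357, 491.96, 226.741] pointing down, gripper open.
Joint ranges: [-2.53, 2.53], [-0.77, 2.02], [0.04, 2.7], [-1, 4.14], [0.28, 2.66], [-3.11, 3.11]. Speed limits (rad/s): [2.57, 2.57, 3.14, 3.14, 3.14, 3.14].

### API

Orientations are given as [roll, pitch, yaw] about the fixed x, y, z axes, in that order (R = Rz(yaw) Ry(pitch) Rx(roll)).
In Python, from plant import bot gives the robot as it stands. The module is installed in compiled form; this text tells all that it offers.
- The arm moves only by the shell command python3 -m handwheel 'ROWS'. ROWS is JSON, a list of rows, each an object of numbers: "claw": the finger opening in mm, from 0 to 91.8; "dx", "dy", "dz": the shift along the tool's x, y, z in mm; "rx", "ry", "rz": the turn, a rotation vector about the tool's x, y, z in rad. A call has 1 to 10 rows; each row shifts and turns the commanded pose from where the row before left it, along the tool's axes as they then stand; what a row does not reach is not made up. A row lasts 1/10 s, in which the tool goes at most 50 mm and 8.59 degrees, less where a joint would pass 70% of its speed; a pose out of reach is approached as far as the arm can. A call is refused whole if a number of a shift passes 50 or a number of a turn 0.15, either way. A call with a gripper value outside its range is refused whole. The fingers move at their own pace and stop on an object; the grip force is fixed at half the most. Time passes only in rows, so rows that do not move let the fingers close. It gives the time, the measured TCP pose, the force and the opening at its end, in the units of the state.
- bot.get_obs(): the state, without advancing time (a new reading comes with each control period).
- bot.capture(name): name is "scene" or "top" or "wrist"; returns a dict with "frame" (480x640x3 uint8, red, green, blue), "camera_matrix" (3x3 intrinsics, pixels), "view" (4x4, takes a point from world to camera coordinates); the wrist camera has in their place "mount" (4x4, takes a point from camera to tool coordinates, whose origin is the TCP and whose axes are the flange's). Camera axes: x right, y down, z forward; pixel columns grow to the right and rows downward; lengths in mm; the calibration is good to about 2 mm. A picture is of the moment at which its call begins: read the wrist's pose just before it. There is no depth.
- bot.close_job(): hands the job in, once; it reports no verdict.
The state is a dict: "time": time; "joint_positions": joint angles; "dq": joint speeds; "tau": joint torques, N m; "tool_pos": TCP position; "tcp_rot": TCP orientation; "contact_force": force on the tool from outside, world axes, zero at the start; "moment": the same for the moment, N m; "grip_width": finger opening in mm.
Only numpy, scipy, OpenCV 4.12 (cv2) and the standard library are available. Lean on these libraries where they do the work, as an engineer would, in place of code of your own. Each camera call takes 0.05 s, during which the arm holds its last target. There are 200 camera calls.

### The job

The crimp die in the die holder is due for its wear check: turn the black T-bar knob anticlockwise (seen from above) until it clicks past its detent, so that the clamp arm stands clear of the die's heel, and lift the die straight up out of its pocket. Hold the die up to the inspection camera, right way up and leaning with the camera so that its notched face is square to the lens, with the nest notch on the lens's line of sight 120 mm in front of the lens. Finish while still holding it there, steady, having touched neither the camera nor its stand and having left the small parts and tools lying around the holder where they are.

Things in the scene. Friction and masses are not known exactly. Their poses are not given: they have to be found in the camera images.
- die_holder: fixed die holder on the bench left of the big blue crate: green plate 84 x 164 x 8 mm, dark steel pocket block 60 x 70 mm, top 26 mm above the bench. Origin on the plate's underside, 8 mm towards the die from its middle; z up; its y runs from the die (at y = -33 mm) to the knob axis (x = 0, y = +35 mm). Pocket 32.4 mm along x, 40.4 mm along y, 18 mm deep, floor 8 mm up. The spring strut's pivot stands at y = +75 mm, 38 mm high
- clamp_knob (a joint): turn of the clamp arm and knob, anticlockwise from above positive. 0: clamped, arm pointing to the holder's -y, 1.5 mm over the die's heel. An over-centre spring strut detents it at both ends: about 0.2 Nm to start it, dead centre at 0.65, and past that it snaps on by itself to the stop at 1.33, where it stays and the arm is clear
- knob_grip (a point): point on the knob axis 64 mm above the bench, a good gripping height, 12 mm below the top of the black T-bar. The bar is 46 mm long, 13 mm thick, 30 mm high, its underside 46 mm above the bench, and points the arm's way: along the holder's y when clamped. The arm below is 52 mm long from the axis, 15 mm wide, its top 39 mm above the bench
- die: loose bright steel crimp die, 250 g: upright block 30 mm along its x, 24 mm along its y, 56 mm high, an orange stripe on its front and sides, a V-shaped nest notch through its top; at its back (+y) a heel 30 x 14 mm, 22 mm high. Origin under the middle of the upright block; z up. Seated, its axes are the holder's and its underside is 8 mm above the bench. Grip the plain sides (x = +-15 mm) about 46 mm up
- nest (a point): bottom of the nest notch on the die's front face, at (0, -12, 46) mm in the die's frame. The notch runs along y, 10 mm deep, between two 7 mm wide jaws. The front, -y face is the one to show: it is opposite the heel and, in the holder, faces away from the knob
- heel (a point): top rear edge of the die's heel, at (0, 26, 22) mm in the die's frame; held as asked it is farther from the lens than the nest
- camera_stand: fixed camera stand right of the crate: foot 110 x 110 mm, column 25 x 25 mm to 457 mm above the bench. Origin under the foot's middle on the bench; z up; its y points the way the camera looks
- camera_head: blue camera with a lens and a black ring light 64 mm across, tilted 20 degrees down on the column; the height it is clamped at differs from time to time. Origin at the centre of the lens's front face; its y axis is the line of sight, out of the lens; x level; z is the camera's up (20 degrees off vertical). When the die is held as asked its axes are parallel to these, its -y face towards the lens
- focus (a point): the point in the air where the nest belongs: on the line of sight, 120 mm in front of the lens (camera_head frame (0, 120, 0) mm)
- roller_a: grey grooved roller, 41 mm across, 26 mm high, standing on its face; origin under its middle; loose, not part of the job
- feed_wheel_b: black feed wheel lying flat, 47 mm across, 12 mm high; origin under its middle; loose, not part of the job
- tape_roll: roll of black tape lying flat, 55 mm across, 19 mm high; origin under its middle; loose, not part of the job
- roller_b: a second grey roller like roller_a; origin under its middle; loose, not part of the job
- oiler: white oil bottle with a red spout, standing, 43 mm across, 152 mm high; origin under its middle; loose, not part of the job
- spanner_13: open-ended spanner lying flat, 29 x 162 x 8 mm, long along its own y; origin under its middle; loose, not part of the job
- brush: green hand brush lying on its bristles, 30 x 85 x 22 mm, long along its own y; origin under its middle; loose, not part of the job

How it is judged:
By the outcome, as a careful person would: the job done as asked, in the order asked, and still so for the second after the job is handed in, while the arm keeps its last pose, push and grip.
It also fails if it takes over 51 s, if anything falls off the work surface, if the arm or the gripper's body presses on something with over 40 N, if the wrist force passes 120 N, or if a joint passes its speed limit or range.

## Working session

There is one attempt and no reset: what is moved stays moved. The work goes in short steps, Python scripts to look and compute and a shell command to move; the robot and the scene stay as the last step left them, time stands still between calls to the robot, and variables do not carry over. Pictures are saved under pics/ and viewed, on a budget of 10 in all, crops included, one or two more only if the job needs it, and the job is handed in when it is done.

```bash
mkdir -p pics
cat > h.py <<'E'
import numpy as np, cv2
from plant import bot
from scipy.spatial.transform import Rotation as R
def rot(o): return R.from_euler('xyz',o['tcp_rot']).as_matrix()
def snap(name,fn):
    o=bot.get_obs(); c=bot.capture(name)
    K=np.array(c['camera_matrix'],float)
    if name=='wrist':
        T=np.eye(4);T[:3,:3]=rot(o);T[:3,3]=o['tool_pos']; V=np.linalg.inv(T@np.array(c['mount']))
    else: V=np.array(c['view'],float)
    cv2.imwrite(f'pics/{fn}.png',c['frame'][:,:,::-1]); np.savez(f'pics/{fn}.npz',K=K,V=V); return K,V
def load(fn): d=np.load(f'pics/{fn}.npz'); return d['K'],d['V']
def proj(fn,P):
    K,V=load(fn); p=np.atleast_2d(P)@V[:3,:3].T+V[:3,3]; p=p@K.T; return p[:,:2]/p[:,2:]
def onz(fn,uv,z):
    K,V=load(fn); Rm=V[:3,:3]; c=-Rm.T@V[:3,3]; d=Rm.T@np.linalg.solve(K,[*uv,1]); return c+d*(z-c[2])/d[2]
E
python3 - <<'E'
from h import *
for n in('scene','top','wrist'):
    K,V=snap(n,n+'0'); print(n,K.tolist(),(-V[:3,:3].T@V[:3,3]).round(),V[2,:3].round(2))
o=bot.get_obs();print(o, bot.grasp_offset); print(rot(o).round(3))
E
```

```text
scene [[606.4027698246689, 0.0, 318.95835721989135], [0.0, 606.4027698246689, 247.21422759708892], [0.0, 0.0, 1.0]] [1779.  494. 1229.] [-0.74 -0.3  -0.6 ]
top [[538.5198029912132, 0.0, 324.06553709458746], [0.0, 538.5198029912132, 240.90489885687091], [0.0, 0.0, 1.0]] [ 133. -174. 1979.] [ 0.2   0.1  -0.97]
wrist [[338.3275684584318, 0.0, 325.67033407693435], [0.0, 338.3275684584318, 237.66717389318362], [0.0, 0.0, 1.0]] [118. 515. 385.] [ 0.24 -0.09 -0.97]
{'time': 0.15, 'joint_positions': array([ 1.06797886e+00,  3.42596222e-01,  1.52478392e+00, -4.85451314e-06,
        1.27533053e+00, -1.45992921e-01]), 'dq': array([ 0.0013947 , -0.00215474, -0.00319189,  0.00036443, -0.00092389,
       -0.0006147 ]), 'tau': array([ 8.53985239e-04, -4.31471694e+01, -2.44351977e+01,  7.16607249e-02,
        5.37028466e-02, -1.00279485e-04]), 'tool_pos': array([183.22467272, 491.69338657, 226.1919467 ]), 'tcp_rot': array([-3.14048586e+00, -1.58049828e-04,  2.78476944e+00]), 'contact_force': array([ 0.09447852, -0.15114599,  0.73143331]), 'moment': array([-0.06117374,  0.02296277, -0.03795074]), 'grip_width': 91.56496127018593} 18.8
[[-0.937  0.349 -0.001]
 [ 0.349  0.937 -0.001]
 [ 0.    -0.001 -1.   ]]
```

View pics/scene0.png

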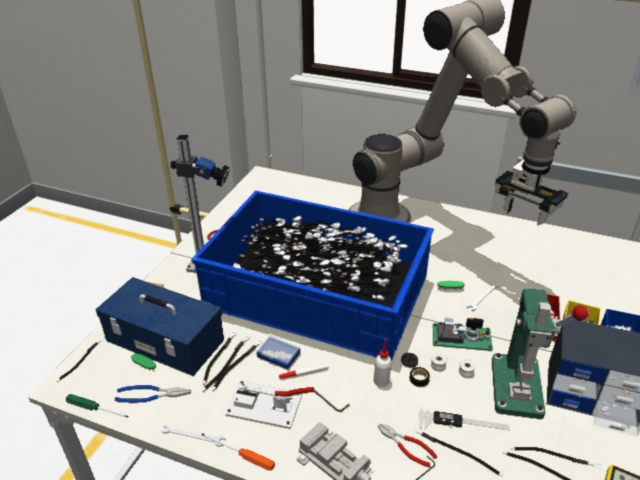

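View pics/wrist0.png

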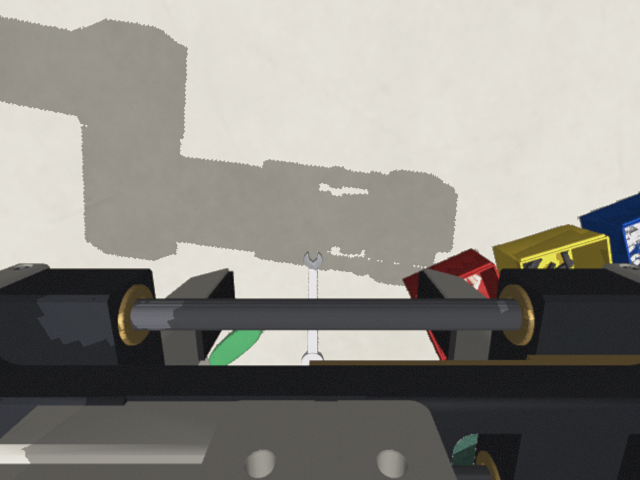

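View pics/top0.png

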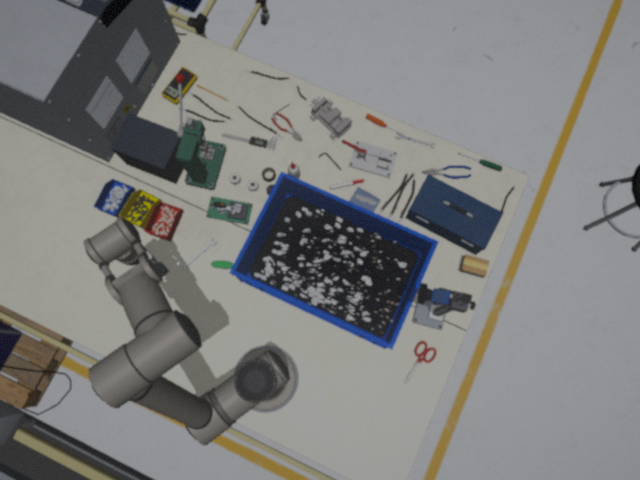

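Scene: the holder is at about (462,333) with the die on its left, and the camera head is at about (205,167), left of the crate. Top: the holder is at (230,208) and the camera at (445,300). Next I'll magnify these areas in one composite.

Run:
```python
from h import *
s=cv2.imread('pics/scene0.png');t=cv2.imread('pics/top0.png')
c=lambda im,x,y,w,h:cv2.resize(im[y:y+h,x:x+w],(400,300),interpolation=cv2.INTER_CUBIC)
cv2.imwrite('pics/comp.png',np.vstack([np.hstack([c(s,425,300,80,60),c(t,200,185,60,45)]),np.hstack([c(s,155,125,100,75),c(t,405,270,80,60)])]))
for uv in[(230,208),(445,300),(262,378)]: print(onz('top0',uv,0).round())
print(onz('scene0',(462,340),10))
```

```text
[509. 405.   0.]
[ 528. -473.    0.]
[-4. 13.  0.]
[527.38857918 406.75319613  10.        ]
```

View pics/comp.png

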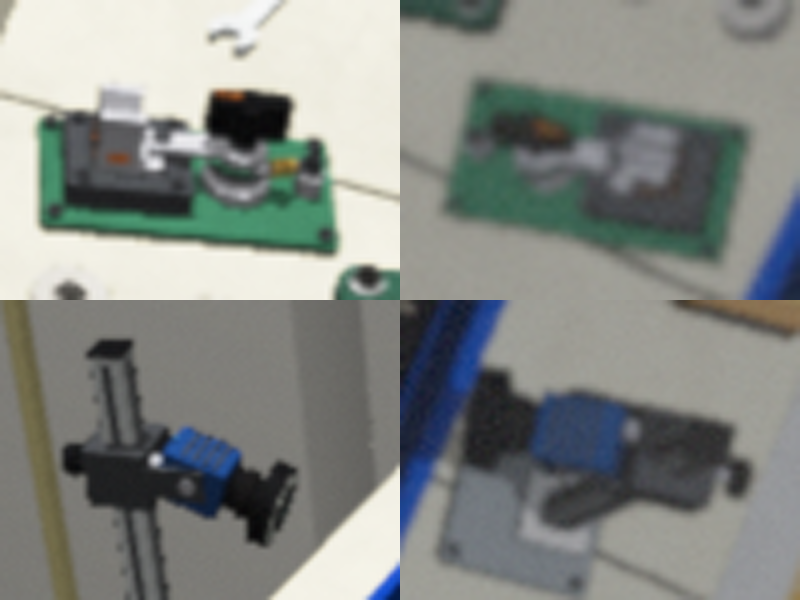

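Run:
```python
from h import *
A=np.array([(40,118),(42,225),(335,245),(320,140)])/5+(425,300)
B=(np.array([(475,80),(748,125),(722,258),(447,210)])-(400,0))/400*60+(200,185)
for fn,Q in(('scene0',A),('top0',B)):
    P=np.array([onz(fn,q,8) for q in Q]);print(P.round(1),P.mean(0))
# triangulate lens
def tri(*obs):
    M=np.zeros((3,3));b=np.zeros(3)
    for fn,uv in obs:
        K,V=load(fn);Rm=V[:3,:3];c=-Rm.T@V[:3,3];d=Rm.T@np.linalg.solve(K,[*uv,1]);d/=np.linalg.norm(d);N=np.eye(3)-np.outer(d,d);M+=N;b+=N@c
    x=np.linalg.solve(M,b);return x,[proj(fn,x)[0]-uv for fn,uv in obs]
print(tri(('scene0',(224.5,175.75)),('top0',(420,294))))
print(tri(('scene0',(155+110/4,125+48/4)),('top0',(405+560/5-80,270+215/5))))
C=(np.array([(445,555),(580,592)])-(400,300))/5+(405,270)
print([onz('top0',q,5).round(1) for q in C])
```

```text
[[491.2 316.4   8. ]
 [573.5 337.3   8. ]
 [529.  489.5   8. ]
 [450.  468.3   8. ]] [510.89664754 402.89409708   8.        ]
[[515.9 487.4   8. ]
 [557.8 333.1   8. ]
 [481.3 311.1   8. ]
 [440.5 466.    8. ]] [498.88751859 399.39879208   8.        ]
(array([ 448.05198902, -348.67956388,  330.06990002]), [array([0.6988097 , 0.07579238]), array([ 0.67180232, -0.03334594])])
(array([ 423.37077114, -442.00578028,  420.96519725]), [array([15.66009962,  1.85597554]), array([15.74536278, -1.71143123])])
[array([ 408.9, -399.2,    5. ]), array([ 425.5, -498.2,    5. ])]
```

```bash
python3 - <<'E'
from h import *
for uv in[(188,180),(216,188),(224,150)]: print('press base',onz('top0',uv,0).round())
for z in(150,200,250,300): print(z,onz('top0',(190,130),z).round(),onz('scene0',(535,295),z).round())
for uv in[(234,271),(284,175),(437,240),(390,347)]: print('crate',onz('top0',uv,150).round())
E
python3 -m handwheel '[{"dx":-42,"dy":-4,"dz":-3},{"dx":-42,"dy":-4,"dz":-3},{"dx":-42,"dy":-4,"dz":-3},{"dx":-42,"dy":-4,"dz":-3},{"dx":-42,"dy":-4,"dz":-3},{"dx":-42,"dy":-4,"dz":-3},{"dx":-42,"dy":-4,"dz":-3},{"dx":-42,"dy":-4,"dz":-3},{"dx":-42,"dy":-4,"dz":-3},{}]'
```

```text
press base [541. 604.   0.]
press base [557. 490.   0.]
press base [710. 534.   0.]
150 [683. 629. 150.] [433. 564. 150.]
200 [668. 608. 200.] [495. 561. 200.]
250 [653. 586. 250.] [558. 558. 250.]
300 [638. 564. 300.] [620. 554. 300.]
crate [285. 245. 150.]
crate [671. 241. 150.]
crate [ 681. -347.  150.]
crate [ 276. -343.  150.]invalid input at $[0]: expected keys claw, dx, dy, dz, rx, ry, rz
```

```bash
python3 -m handwheel '[{"claw":90,"dx":-42,"dy":-4,"dz":-3,"rx":0,"ry":0,"rz":0},{"claw":90,"dx":-42,"dy":-4,"dz":-3,"rx":0,"ry":0,"rz":0},{"claw":90,"dx":-42,"dy":-4,"dz":-3,"rx":0,"ry":0,"rz":0},{"claw":90,"dx":-42,"dy":-4,"dz":-3,"rx":0,"ry":0,"rz":0},{"claw":90,"dx":-42,"dy":-4,"dz":-3,"rx":0,"ry":0,"rz":0},{"claw":90,"dx":-42,"dy":-4,"dz":-3,"rx":0,"ry":0,"rz":0},{"claw":90,"dx":-42,"dy":-4,"dz":-3,"rx":0,"ry":0,"rz":0},{"claw":90,"dx":-42,"dy":-4,"dz":-3,"rx":0,"ry":0,"rz":0},{"claw":90,"dx":-42,"dy":-4,"dz":-3,"rx":0,"ry":0,"rz":0}]'
python3 -m handwheel '[{"claw":90,"dx":0,"dy":0,"dz":0,"rx":0,"ry":0,"rz":0.14},{"claw":90,"dx":0,"dy":0,"dz":0,"rx":0,"ry":0,"rz":0.14},{"claw":90,"dx":0,"dy":0,"dz":0,"rx":0,"ry":0,"rz":0.14},{"claw":90,"dx":0,"dy":0,"dz":0,"rx":0,"ry":0,"rz":0.14},{"claw":90,"dx":0,"dy":0,"dz":0,"rx":0,"ry":0,"rz":0.14},{"claw":90,"dx":0,"dy":0,"dz":0,"rx":0,"ry":0,"rz":0.14},{"claw":90,"dx":0,"dy":0,"dz":0,"rx":0,"ry":0,"rz":0.11},{"claw":90,"dx":0,"dy":0,"dz":0,"rx":0,"ry":0,"rz":0},{"claw":90,"dx":0,"dy":0,"dz":0,"rx":0,"ry":0,"rz":0}]'
python3 - <<'E'
from h import *
snap('wrist','w1'); o=bot.get_obs(); print(o['time'],o['tool_pos'],rot(o).round(3).tolist(),o['joint_positions'].round(2))
h=lambda x,y,z:(507-.262*y+.965*x,393+.965*y+.262*x,z)
print(proj('w1',[h(0,35,76),h(0,-45,54),h(0,-7,30)]))
E
```

```text
time: 1.05
tool_pos: [526.3, 325.1, 253.5]
tcp_rot: [-3.141, -0.0, 2.785]
contact_force: [0.6, 1.0, -0.4]
grip_width: 89.9
time: 1.95
tool_pos: [524.9, 326.1, 253.5]
tcp_rot: [-3.141, 0.0, 1.838]
contact_force: [0.6, -0.8, 0.6]
grip_width: 89.7
2.0 [524.89248534 326.15717845 253.5104275 ] [[-0.264, 0.965, -0.0], [0.965, 0.264, -0.0], [-0.0, -0.0, -1.0]] [0.43 0.5  1.2  0.   1.44 0.17]
[[328.02425498 109.13514649]
 [327.64097267 191.9839532 ]
 [327.62906157 154.65018883]]
```

View pics/w1.png

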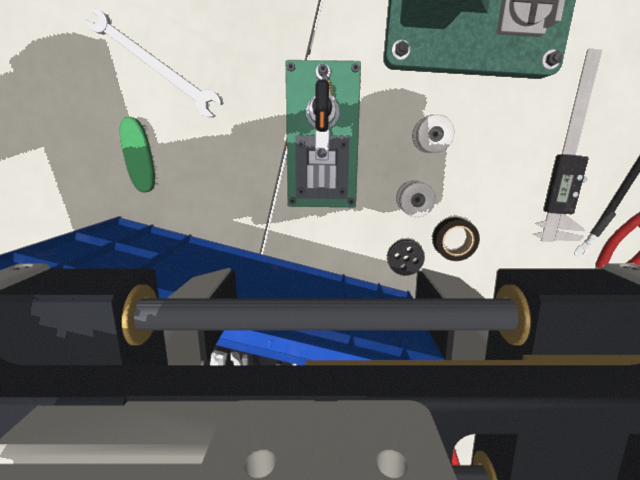

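The wrist view shows the plate corners at (286,61), (360,61), (356,207) and (289,207), with the knob at about (322,105) and the die at about (322,175). I'll fit the holder pose to these.

Run:
```python
from h import *
from scipy.optimize import least_squares
c=np.array([(-42,90),(42,90),(42,-74),(-42,-74)]);uv=np.array([(286.5,61),(360.5,61),(356.5,207),(288.5,207)])
def W(p,l): 
    a=p[2];l=np.atleast_2d(l);return np.c_[p[0]+l[:,0]*np.cos(a)-l[:,1]*np.sin(a),p[1]+l[:,0]*np.sin(a)+l[:,1]*np.cos(a),l[:,2]]
L=np.c_[c,np.full(4,8)]
s=least_squares(lambda p:(proj('w1',W(p,L))-uv).ravel(),[507,393,.265]);p=s.x;print(p,s.fun.round(1))
print('knob',W(p,[0,35,64]),'die',W(p,[0,-33,54])); print(proj('w1',W(p,[[0,35,76],[0,58,76],[0,12,76],[-15,-45,64],[15,-45,64]])))
```

```text
[5.01095419e+02 3.94517575e+02 2.59531346e-01] [-1.8 -1.8  1.5 -1.2  0.9  2.1 -0.6  1.6]
knob [[492.11345211 428.34543768  64.        ]] die [[509.56413038 362.62273363  54.        ]]
[[322.56076478 105.69004641]
 [322.68153374  78.90683331]
 [322.44435896 131.50563677]
 [307.68200794 190.11968792]
 [336.90376295 190.32964638]]
```

```bash
python3 -m handwheel '[{"claw":60,"dx":9,"dy":-2,"dz":31,"rx":0,"ry":0,"rz":0},{"claw":60,"dx":9,"dy":-2,"dz":31,"rx":0,"ry":0,"rz":0},{"claw":60,"dx":9,"dy":-1,"dz":31,"rx":0,"ry":0,"rz":0},{"claw":60,"dx":0,"dy":0,"dz":0,"rx":0,"ry":0,"rz":0},{"claw":60,"dx":0,"dy":0,"dz":0,"rx":0,"ry":0,"rz":0},{"claw":60,"dx":0,"dy":0,"dz":0,"rx":0,"ry":0,"rz":0}]'
python3 - <<'E'
from h import *
snap('wrist','w2'); o=bot.get_obs(); print(o['time'],o['tool_pos'],o['tcp_rot'],o['contact_force'])
im=cv2.imread('pics/w2.png'); cv2.imwrite('pics/w2c.png',cv2.resize(im[0:280,210:450],None,fx=2.1,fy=2.1,interpolation=cv2.INTER_CUBIC))
E
```

```text
time: 2.6
tool_pos: [514.3, 351.1, 162.8]
tcp_rot: [3.138, -0.001, 1.835]
contact_force: [0.5, -0.1, 0.6]
grip_width: 60.0
2.65 [514.34374599 351.09718369 162.93936426] [ 3.13787825e+00 -7.20977607e-04  1.83488507e+00] [0.58453757 0.55958885 0.72058967]
```

View pics/w2c.png

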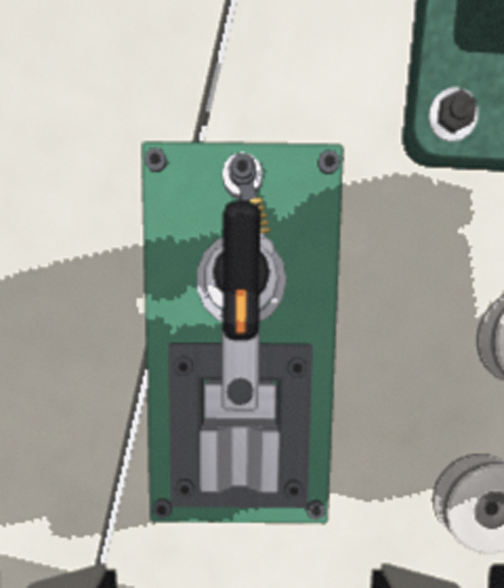

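The plate corners in the crop are (142,142), (343,145), (327,522) and (151,521). The knob's bar spans (223–259, 201–338). The die's jaw tops sit around (201–279, 430–492).

Run:
```python
from h import *
from scipy.optimize import least_squares
pix=lambda q:np.array(q,float)/2.1+(210,0)
uv=pix([(142,142),(343,145),(327,522),(151,521),(241,201),(241,338),(201,432),(279,432),(201,492),(279,492)])
L=np.array([(-42,90,8),(42,90,8),(42,-74,8),(-42,-74,8),(0,58,76),(0,12,76),(-15,-21,64),(15,-21,64),(-15,-45,64),(15,-45,64)],float)
def W(p,l): 
    a=p[2];l=np.atleast_2d(l);return np.c_[p[0]+l[:,0]*np.cos(a)-l[:,1]*np.sin(a),p[1]+l[:,0]*np.sin(a)+l[:,1]*np.cos(a),l[:,2]]
s=least_squares(lambda p:(proj('w2',W(p,L))-uv).ravel(),[501,394,.26]);p=s.x;print(p,s.fun.reshape(-1,2).round(1).tolist())
o=bot.get_obs();M=rot(o)
for n,l,z in(('knob',[0,35,0],45),('die',[0,-33,0],35)):
    t=W(p,l)[0];t[2]=z;print(n,t,'tool delta',M.T@(t-o['tool_pos']))
print('dyaw',p[2]-(o['tcp_rot'][2]-np.pi/2))
```

```text
[5.00003622e+02 3.95716335e+02 2.55217279e-01] [[-1.9, -2.9], [1.6, -3.3], [1.5, 2.7], [-1.4, 2.5], [0.5, -2.8], [-0.1, 1.6], [-0.9, 0.1], [1.0, 0.4], [-0.7, 1.8], [0.3, 2.1]]
knob [491.16767408 429.58263155  45.        ] tool delta [ 81.72900804  -2.32382126 117.99050206]
die [508.33465866 363.78525592  35.        ] tool delta [ 13.72449182  -2.96403033 127.93916555]
dyaw -0.00887146006227485
```

```bash
python3 -m handwheel '[{"claw":60,"dx":27,"dy":-1,"dz":6,"rx":0,"ry":0,"rz":0.009},{"claw":60,"dx":27,"dy":-1,"dz":6,"rx":0,"ry":0,"rz":0},{"claw":60,"dx":28,"dy":-0.4,"dz":6,"rx":0,"ry":0,"rz":0},{"claw":60,"dx":0,"dy":0,"dz":25,"rx":0,"ry":0,"rz":0},{"claw":60,"dx":0,"dy":0,"dz":25,"rx":0,"ry":0,"rz":0},{"claw":60,"dx":0,"dy":0,"dz":25,"rx":0,"ry":0,"rz":0},{"claw":60,"dx":0,"dy":0,"dz":15,"rx":0,"ry":0,"rz":0},{"claw":60,"dx":0,"dy":0,"dz":10,"rx":0,"ry":0,"rz":0},{"claw":60,"dx":0,"dy":0,"dz":0,"rx":0,"ry":0,"rz":0},{"claw":60,"dx":0,"dy":0,"dz":0,"rx":0,"ry":0,"rz":0}]'
python3 -m handwheel '[{"claw":5,"dx":0,"dy":0,"dz":0,"rx":0,"ry":0,"rz":0},{"claw":5,"dx":0,"dy":0,"dz":0,"rx":0,"ry":0,"rz":0},{"claw":5,"dx":0,"dy":0,"dz":0,"rx":0,"ry":0,"rz":0},{"claw":5,"dx":0,"dy":0,"dz":0,"rx":0,"ry":0,"rz":0},{"claw":5,"dx":0,"dy":0,"dz":0,"rx":0,"ry":0,"rz":0},{"claw":5,"dx":0,"dy":0,"dz":0,"rx":0,"ry":0,"rz":0},{"claw":5,"dx":0,"dy":0,"dz":0,"rx":0,"ry":0,"rz":0},{"claw":5,"dx":0,"dy":0,"dz":0,"rx":0,"ry":0,"rz":0}]'
```

```text
time: 3.65
tool_pos: [490.6, 430.0, 43.9]
tcp_rot: [3.14, -0.001, 1.826]
contact_force: [0.1, 0.7, 0.4]
grip_width: 60.1
time: 4.45
tool_pos: [492.3, 430.3, 42.8]
tcp_rot: [3.136, -0.001, 1.825]
contact_force: [8.5, 2.1, -5.8]
grip_width: 12.6
```

```bash
python3 -m handwheel '[{"claw":5,"dx":0,"dy":1.5,"dz":-1,"rx":0,"ry":0,"rz":-0.07},{"claw":5,"dx":0,"dy":0,"dz":0,"rx":0,"ry":0,"rz":-0.07},{"claw":5,"dx":0,"dy":0,"dz":0,"rx":0,"ry":0,"rz":-0.07},{"claw":5,"dx":0,"dy":0,"dz":0,"rx":0,"ry":0,"rz":-0.07},{"claw":5,"dx":0,"dy":0,"dz":0,"rx":0,"ry":0,"rz":-0.07},{"claw":5,"dx":0,"dy":0,"dz":0,"rx":0,"ry":0,"rz":-0.07},{"claw":5,"dx":0,"dy":0,"dz":0,"rx":0,"ry":0,"rz":0}]'
python3 - <<'E'
from h import *
o=bot.get_obs();print(o['moment'],o['contact_force'],o['tcp_rot'],o['tool_pos'],o['joint_positions'].round(2))
E
```

```text
time: 5.15
tool_pos: [492.1, 430.2, 42.9]
tcp_rot: [3.14, 0.0, 2.247]
contact_force: [5.0, 2.6, -7.8]
grip_width: 13.0
[ 0.36049176 -0.73604419 -0.01177089] [ 5.04389379  2.55100634 -7.84612773] [3.14022284e+00 2.87413929e-04 2.24709107e+00] [492.14166873 430.18889615  42.88628197] [ 0.6   0.75  1.35 -0.    1.04 -0.07]
```

```bash
python3 -m handwheel '[{"claw":5,"dx":0,"dy":0,"dz":0,"rx":0,"ry":0,"rz":-0.1},{"claw":5,"dx":0,"dy":0,"dz":0,"rx":0,"ry":0,"rz":-0.1},{"claw":5,"dx":0,"dy":0,"dz":0,"rx":0,"ry":0,"rz":-0.1},{"claw":5,"dx":0,"dy":0,"dz":0,"rx":0,"ry":0,"rz":-0.1},{"claw":5,"dx":0,"dy":0,"dz":0,"rx":0,"ry":0,"rz":-0.1},{"claw":5,"dx":0,"dy":0,"dz":0,"rx":0,"ry":0,"rz":-0.1},{"claw":5,"dx":0,"dy":0,"dz":0,"rx":0,"ry":0,"rz":-0.1},{"claw":5,"dx":0,"dy":0,"dz":0,"rx":0,"ry":0,"rz":-0.1},{"claw":5,"dx":0,"dy":0,"dz":0,"rx":0,"ry":0,"rz":-0.1},{"claw":5,"dx":0,"dy":0,"dz":0,"rx":0,"ry":0,"rz":0}]'
python3 - <<'E'
from h import *
o=bot.get_obs();print(o['moment'],o['contact_force'],o['tcp_rot'],o['tool_pos'],o['joint_positions'].round(2))
E
```

```text
time: 6.15
tool_pos: [491.9, 429.8, 42.9]
tcp_rot: [-3.141, 0.001, -3.137]
contact_force: [4.8, 1.3, -8.4]
grip_width: 12.9
[ 0.2007086  -0.85080238  0.20917379] [ 4.8371817   1.33150995 -8.35293903] [-3.14130348e+00  6.41509208e-04 -3.13673009e+00] [491.88090986 429.79598482  42.87025096] [ 0.6   0.75  1.35 -0.    1.04 -0.97]
```

```bash
python3 -m handwheel '[{"claw":45,"dx":0,"dy":0,"dz":0,"rx":0,"ry":0,"rz":0},{"claw":45,"dx":0,"dy":0,"dz":0,"rx":0,"ry":0,"rz":0},{"claw":45,"dx":0,"dy":0,"dz":0,"rx":0,"ry":0,"rz":0},{"claw":45,"dx":0,"dy":0,"dz":0,"rx":0,"ry":0,"rz":0},{"claw":45,"dx":0,"dy":0,"dz":-10,"rx":0,"ry":0,"rz":0},{"claw":45,"dx":0,"dy":0,"dz":-30,"rx":0,"ry":0,"rz":0},{"claw":60,"dx":0,"dy":0,"dz":-40,"rx":0,"ry":0,"rz":0},{"claw":60,"dx":0,"dy":0,"dz":-40,"rx":0,"ry":0,"rz":0}]'
python3 -m handwheel '[{"claw":60,"dx":0,"dy":0,"dz":0,"rx":0,"ry":0,"rz":0.147},{"claw":60,"dx":0,"dy":0,"dz":0,"rx":0,"ry":0,"rz":0.147},{"claw":60,"dx":0,"dy":0,"dz":0,"rx":0,"ry":0,"rz":0.147},{"claw":60,"dx":0,"dy":0,"dz":0,"rx":0,"ry":0,"rz":0.147},{"claw":60,"dx":0,"dy":0,"dz":0,"rx":0,"ry":0,"rz":0.147},{"claw":60,"dx":0,"dy":0,"dz":0,"rx":0,"ry":0,"rz":0.147},{"claw":60,"dx":0,"dy":0,"dz":0,"rx":0,"ry":0,"rz":0.147},{"claw":60,"dx":0,"dy":0,"dz":0,"rx":0,"ry":0,"rz":0.147},{"claw":60,"dx":0,"dy":0,"dz":0,"rx":0,"ry":0,"rz":0.147},{"claw":60,"dx":0,"dy":0,"dz":0,"rx":0,"ry":0,"rz":0}]'
python3 -m handwheel '[{"claw":60,"dx":-35,"dy":0,"dz":0,"rx":0,"ry":0,"rz":0},{"claw":60,"dx":-45,"dy":0,"dz":0,"rx":0,"ry":0,"rz":0},{"claw":60,"dx":0,"dy":0,"dz":0,"rx":0,"ry":0,"rz":0},{"claw":60,"dx":0,"dy":0,"dz":0,"rx":0,"ry":0,"rz":0}]'
python3 - <<'E'
from h import *
snap('wrist','w3'); o=bot.get_obs(); print(o['time'],o['tool_pos'],o['tcp_rot'],o['contact_force'],o['joint_positions'].round(2))
t=np.array([509.2,364.2,35.]);print(rot(o).T@(t-o['tool_pos']), .257+np.pi/2-o['tcp_rot'][2])
E
```

```text
time: 6.95
tool_pos: [491.0, 429.9, 165.7]
tcp_rot: [-3.142, -0.0, -3.138]
contact_force: [1.6, 0.4, 0.1]
grip_width: 56.6
time: 7.95
tool_pos: [491.4, 430.1, 164.7]
tcp_rot: [3.141, -0.0, 1.821]
contact_force: [0.0, 0.1, -0.6]
grip_width: 60.2
time: 8.35
tool_pos: [511.7, 352.0, 164.5]
tcp_rot: [3.141, -0.001, 1.824]
contact_force: [-0.5, 0.4, -0.0]
grip_width: 60.1
8.4 [511.42228806 352.84965217 164.38223596] [ 3.14071718e+00 -7.49614681e-04  1.82440886e+00] [-0.04802099  0.67063333 -0.00892628] [0.48 0.57 1.33 0.   1.24 0.23]
[ 11.44786455   0.58335084 129.39141409] 0.003387465555336533
```

View pics/w3.png

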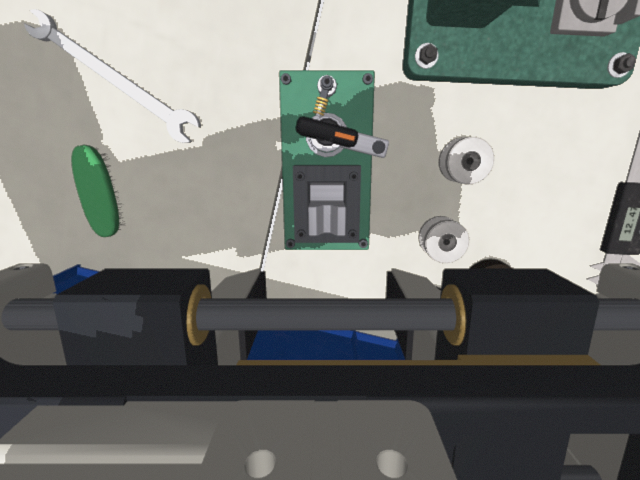

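The knob has turned to its stop, with the arm clear to the right at (378,147). The die is free, with its jaws at columns 308–346. Next is descending and gripping.

```bash
python3 -m handwheel '[{"claw":60,"dx":11.4,"dy":0.6,"dz":25,"rx":0,"ry":0,"rz":0},{"claw":60,"dx":0,"dy":0,"dz":40,"rx":0,"ry":0,"rz":0},{"claw":60,"dx":0,"dy":0,"dz":30,"rx":0,"ry":0,"rz":0},{"claw":60,"dx":0,"dy":0,"dz":20,"rx":0,"ry":0,"rz":0},{"claw":60,"dx":0,"dy":0,"dz":13,"rx":0,"ry":0,"rz":0},{"claw":60,"dx":0,"dy":0,"dz":0,"rx":0,"ry":0,"rz":0},{"claw":60,"dx":0,"dy":0,"dz":0,"rx":0,"ry":0,"rz":0}]'
python3 -m handwheel '[{"claw":20,"dx":0,"dy":0,"dz":0,"rx":0,"ry":0,"rz":0},{"claw":20,"dx":0,"dy":0,"dz":0,"rx":0,"ry":0,"rz":0},{"claw":20,"dx":0,"dy":0,"dz":0,"rx":0,"ry":0,"rz":0},{"claw":20,"dx":0,"dy":0,"dz":0,"rx":0,"ry":0,"rz":0},{"claw":20,"dx":0,"dy":0,"dz":0,"rx":0,"ry":0,"rz":0},{"claw":20,"dx":0,"dy":0,"dz":0,"rx":0,"ry":0,"rz":0},{"claw":20,"dx":0,"dy":0,"dz":0,"rx":0,"ry":0,"rz":0}]'
python3 - <<'E'
from h import *
o=bot.get_obs(); print(o['tool_pos'],o['tcp_rot'],o['contact_force'],o['moment'],o['grip_width'])
E
```

```text
time: 9.1
tool_pos: [509.4, 364.6, 36.5]
tcp_rot: [3.14, -0.001, 1.824]
contact_force: [0.0, -0.1, 1.0]
grip_width: 60.3
time: 9.8
tool_pos: [509.2, 363.8, 36.1]
tcp_rot: [3.141, -0.0, 1.823]
contact_force: [1.2, -0.1, 3.7]
grip_width: 29.7
[509.24787299 363.79559746  36.13295308] [ 3.14091303e+00 -1.53681591e-04  1.82279295e+00] [ 1.2261839  -0.11575006  3.73795838] [-0.20228614  0.090149   -0.07597611] 29.738442485065413
```

```bash
python3 -m handwheel '[{"claw":20,"dx":0,"dy":0,"dz":-4,"rx":0,"ry":0,"rz":0},{"claw":20,"dx":0,"dy":0,"dz":-8,"rx":0,"ry":0,"rz":0},{"claw":20,"dx":0,"dy":0,"dz":-10,"rx":0,"ry":0,"rz":0},{"claw":20,"dx":0,"dy":0,"dz":-15,"rx":0,"ry":0,"rz":0},{"claw":20,"dx":0,"dy":0,"dz":-25,"rx":0,"ry":0,"rz":0},{"claw":20,"dx":0,"dy":0,"dz":-40,"rx":0,"ry":0,"rz":0},{"claw":20,"dx":0,"dy":0,"dz":-40,"rx":0,"ry":0,"rz":0},{"claw":20,"dx":0,"dy":0,"dz":-40,"rx":0,"ry":0,"rz":0},{"claw":20,"dx":0,"dy":0,"dz":-40,"rx":0,"ry":0,"rz":0},{"claw":20,"dx":0,"dy":0,"dz":-20,"rx":0,"ry":0,"rz":0}]'
python3 -m handwheel '[{"claw":20,"dx":-20,"dy":-10,"dz":-10,"rx":0,"ry":0,"rz":0.05},{"claw":20,"dx":0,"dy":0,"dz":0,"rx":0,"ry":0,"rz":-0.05}]'
python3 - <<'E'
from h import *
o=bot.get_obs(); print(o['contact_force'],o['moment'],o['grip_width'])
E
```

```text
time: 10.8
tool_pos: [509.5, 364.1, 282.9]
tcp_rot: [3.136, -0.002, 1.823]
contact_force: [0.7, 1.1, -2.7]
grip_width: 29.8
time: 11.0
tool_pos: [504.3, 340.4, 290.9]
tcp_rot: [3.138, 0.0, 1.821]
contact_force: [0.4, 0.4, -2.9]
grip_width: 29.9
[ 0.40531901  0.43362951 -2.93671982] [-0.01615869  0.05161811 -0.03620897] 29.899606469965114
```

```bash
python3 -m handwheel '[{"claw":20,"dx":-30,"dy":-15,"dz":-16,"rx":0,"ry":0,"rz":0},{"claw":20,"dx":-42,"dy":-22,"dz":-15,"rx":0,"ry":0,"rz":0},{"claw":20,"dx":-42,"dy":-22,"dz":-15,"rx":0,"ry":0,"rz":0},{"claw":20,"dx":-42,"dy":-22,"dz":-15,"rx":0,"ry":0,"rz":0},{"claw":20,"dx":-42,"dy":-22,"dz":-15,"rx":0,"ry":0,"rz":0},{"claw":20,"dx":-42,"dy":-22,"dz":-15,"rx":0,"ry":0,"rz":0},{"claw":20,"dx":-42,"dy":-22,"dz":-15,"rx":0,"ry":0,"rz":0},{"claw":20,"dx":-42,"dy":-22,"dz":-15,"rx":0,"ry":0,"rz":0},{"claw":20,"dx":-42,"dy":-22,"dz":-15,"rx":0,"ry":0,"rz":0},{"claw":20,"dx":-42,"dy":-22,"dz":-15,"rx":0,"ry":0,"rz":0}]'
python3 -m handwheel '[{"claw":20,"dx":-30,"dy":-15,"dz":-10,"rx":0,"ry":0,"rz":0.14},{"claw":20,"dx":0,"dy":0,"dz":0,"rx":0,"ry":0,"rz":0.14},{"claw":20,"dx":0,"dy":0,"dz":0,"rx":0,"ry":0,"rz":0.14},{"claw":20,"dx":0,"dy":0,"dz":0,"rx":0,"ry":0,"rz":0.14},{"claw":20,"dx":0,"dy":0,"dz":0,"rx":0,"ry":0,"rz":0.14},{"claw":20,"dx":0,"dy":0,"dz":0,"rx":0,"ry":0,"rz":0.14},{"claw":20,"dx":0,"dy":0,"dz":0,"rx":0,"ry":0,"rz":0.14},{"claw":20,"dx":0,"dy":0,"dz":0,"rx":0,"ry":0,"rz":0.14},{"claw":20,"dx":0,"dy":0,"dz":0,"rx":0,"ry":0,"rz":0.14},{"claw":20,"dx":0,"dy":0,"dz":0,"rx":0,"ry":0,"rz":0.14}]'
python3 -m handwheel '[{"claw":20,"dx":0,"dy":0,"dz":0,"rx":0,"ry":0,"rz":0.14},{"claw":20,"dx":0,"dy":0,"dz":0,"rx":0,"ry":0,"rz":0.14},{"claw":20,"dx":0,"dy":0,"dz":0,"rx":0,"ry":0,"rz":0.14},{"claw":20,"dx":0,"dy":0,"dz":0,"rx":0,"ry":0,"rz":0},{"claw":20,"dx":0,"dy":0,"dz":0,"rx":0,"ry":0,"rz":0},{"claw":20,"dx":0,"dy":0,"dz":0,"rx":0,"ry":0,"rz":0}]'
python3 - <<'E'
from h import *
snap('wrist','w4'); o=bot.get_obs(); print(o['time'],o['tool_pos'],o['tcp_rot'],o['contact_force'],o['joint_positions'].round(2)); print(rot(o).round(3).tolist(),proj('w4',[448,-349,330]))
E
```

```text
time: 12.0
tool_pos: [398.3, -107.6, 440.1]
tcp_rot: [3.141, 0.001, 1.823]
contact_force: [2.0, -0.9, -3.0]
grip_width: 29.7
time: 13.0
tool_pos: [392.1, -138.7, 449.3]
tcp_rot: [3.141, -0.0, 0.417]
contact_force: [-0.1, -0.2, -3.2]
grip_width: 29.8
time: 13.6
tool_pos: [392.5, -139.0, 448.9]
tcp_rot: [3.142, -0.0, 0.006]
contact_force: [0.1, 0.7, -3.3]
grip_width: 29.6
13.65 [ 392.57332016 -139.06816748  448.84155142] [-3.14156126e+00 -1.38853873e-04  4.97813535e-03] [-0.89109926  0.01711579 -2.96375203] [-0.53  0.06  1.29  0.    1.79  1.04]
[[1.0, 0.005, 0.0], [0.005, -1.0, 0.0], [0.0, -0.0, -1.0]] [[586.99293971 164.34084256]]
```

View pics/w4.png

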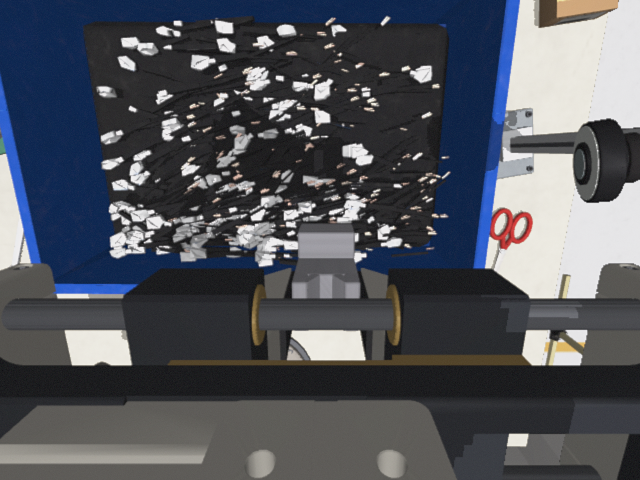

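The wrist view shows the lens and ring face at about (582,165), the foot at about (520,145), and the die still held with its heel at (327,245). Now a second view from nearer.

```bash
python3 -m handwheel '[{"claw":20,"dx":0,"dy":30,"dz":-10,"rx":0,"ry":0,"rz":0},{"claw":20,"dx":0,"dy":40,"dz":-10,"rx":0,"ry":0,"rz":0},{"claw":20,"dx":0,"dy":40,"dz":0,"rx":0,"ry":0,"rz":0},{"claw":20,"dx":0,"dy":20,"dz":0,"rx":0,"ry":0,"rz":0},{"claw":20,"dx":0,"dy":0,"dz":0,"rx":0,"ry":0,"rz":0},{"claw":20,"dx":0,"dy":0,"dz":0,"rx":0,"ry":0,"rz":0},{"claw":20,"dx":0,"dy":0,"dz":0,"rx":0,"ry":0,"rz":0}]'
python3 - <<'E'
from h import *
snap('wrist','w5'); o=bot.get_obs(); print(o['time'],o['tool_pos'],o['tcp_rot'],o['contact_force']); print(proj('w5',[448,-349,330]))
a=cv2.imread('pics/w4.png')[90:240,490:640];b=cv2.imread('pics/w5.png')[30:270,320:640]
cv2.imwrite('pics/c5.png',np.hstack([cv2.resize(a,(400,400),interpolation=2),cv2.copyMakeBorder(cv2.resize(b,(400,300),interpolation=2),0,100,0,0,0)]))
E
```

```text
time: 14.35
tool_pos: [393.1, -268.3, 468.9]
tcp_rot: [-3.141, -0.0, 0.004]
contact_force: [-0.2, 1.0, -2.7]
grip_width: 29.7
14.4 [ 393.14755141 -268.17708752  469.08926683] [ 3.14146523e+00 -6.03416997e-04  4.42355952e-03] [-0.57714873 -0.14971697 -2.59033734]
[[419.39912439 163.18102573]]
```

View pics/c5.png

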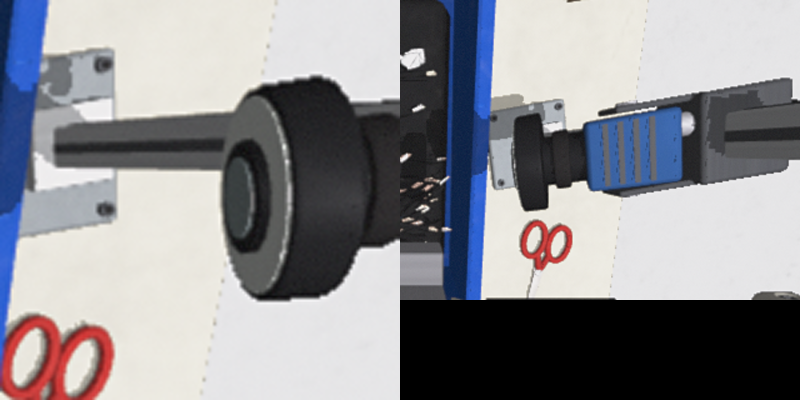

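Run:
```python
from h import *
from scipy.optimize import least_squares
f4=lambda q:np.array(q,float)/(400/150)+(490,90); f5=lambda q:(np.array(q,float)-(400,0))/1.25+(320,30)
for fn,Q,zz in(('w4',f4([(105,63),(105,208),(115,218),(20,235),(112,48)]),10),('w5',f5([(561,105),(565,177),(494,190)]),10)):
    print(fn,[onz(fn,q,zz).round(1)[:2].tolist() for q in Q])
th=np.linspace(0,2*np.pi,181)
def frame(p):
    a=p[3];t=np.radians(20);f=np.array([-np.sin(a),np.cos(a),0]);y=f*np.cos(t)-[0,0,np.sin(t)];x=np.array([np.cos(a),np.sin(a),0]);return np.c_[x,y,np.cross(x,y)]
bb4=np.r_[f4((222,93)),f4((292,298))];bb5=np.r_[f5((513,113)),f5((550,210))]
l4=f4((242,196)); ax=[f5((587.5,156)),f5((682.5,143))]
def res(p,full=False):
    M=frame(p);P=p[:3];w=lambda l:P+np.atleast_2d(l)@M.T
    C=w(np.c_[32*np.cos(th),0*th-p[4],32*np.sin(th)])
    q4=proj('w4',C);q5=proj('w5',C)
    r=[*(proj('w4',P)[0]-l4),*(np.r_[q4.min(0),q4.max(0)]-bb4),q5[:,0].min()-bb5[0],q5[:,1].min()-bb5[1],q5[:,1].max()-bb5[3]]
    B=proj('w5',w([(0,-60,p[5]),(0,-122,p[5])]))  # axis of blue body: line through observed pts
    n=np.array([B[1]-B[0]]);n=np.array([-n[0,1],n[0,0]])/np.linalg.norm(n)
    r+=[n@(a-B[0]) for a in ax]+[(p[5]-20)/10,(p[4]-5)/5]
    return np.array(r)
s=least_squares(res,[448,-349,330,.16,5,20]);print(s.x.round(3));print(s.fun.round(1))
print('focus',s.x[:3]+120*frame(s.x)[:,1]); print(proj('scene0',s.x[:3]),proj('top0',s.x[:3]))
```

```text
w4 [[518.4, -478.4], [429.6, -492.4], [423.2, -499.9], [411.9, -439.4], [527.2, -481.4]]
w5 [[519.4, -480.4], [421.9, -495.4], [403.0, -394.4]]
[ 4.48865e+02 -3.44596e+02  3.28801e+02  1.82000e-01  2.55700e+00
  1.97260e+01]
[-0.1 -0.3 -1.3 -3.6  0.5  0.7  0.7  2.7  0.8 -0.6  0.6 -0.  -0.5]
focus [ 428.47911847 -233.69052465  287.75852477]
[[226.33070232 176.59058267]] [[419.47473746 293.22215771]]
```

```bash
python3 -m handwheel '[{"claw":20,"dx":0,"dy":-35,"dz":0,"rx":0,"ry":0,"rz":-0.02},{"claw":20,"dx":0,"dy":-40,"dz":0,"rx":0,"ry":0,"rz":-0.11},{"claw":20,"dx":0,"dy":0,"dz":0,"rx":0,"ry":0,"rz":-0.14},{"claw":20,"dx":0,"dy":0,"dz":0,"rx":0,"ry":0,"rz":-0.14},{"claw":20,"dx":0,"dy":0,"dz":0,"rx":0,"ry":0,"rz":-0.14},{"claw":20,"dx":0,"dy":0,"dz":0,"rx":0,"ry":0,"rz":-0.14},{"claw":20,"dx":0,"dy":0,"dz":0,"rx":0,"ry":0,"rz":-0.14},{"claw":20,"dx":0,"dy":0,"dz":0,"rx":0,"ry":0,"rz":-0.14},{"claw":20,"dx":0,"dy":0,"dz":0,"rx":0,"ry":0,"rz":-0.14},{"claw":20,"dx":0,"dy":0,"dz":0,"rx":0,"ry":0,"rz":-0.14}]'
python3 -m handwheel '[{"claw":20,"dx":0,"dy":0,"dz":0,"rx":0,"ry":0,"rz":-0.14},{"claw":20,"dx":0,"dy":0,"dz":0,"rx":0,"ry":0,"rz":-0.14},{"claw":20,"dx":0,"dy":0,"dz":0,"rx":0,"ry":0,"rz":-0.14},{"claw":20,"dx":0,"dy":0,"dz":0,"rx":0,"ry":0,"rz":-0.07},{"claw":20,"dx":0,"dy":0,"dz":0,"rx":0,"ry":-0.09,"rz":0},{"claw":20,"dx":0,"dy":0,"dz":0,"rx":0,"ry":-0.09,"rz":0},{"claw":20,"dx":0,"dy":0,"dz":0,"rx":0,"ry":-0.09,"rz":0},{"claw":20,"dx":0,"dy":0,"dz":0,"rx":0,"ry":-0.08,"rz":0},{"claw":20,"dx":0,"dy":0,"dz":0,"rx":0,"ry":0,"rz":0},{"claw":20,"dx":0,"dy":0,"dz":0,"rx":0,"ry":0,"rz":0}]'
cat > goal.py <<'E'
from h import *
a=.176;t=np.radians(20);f=np.array([-np.sin(a),np.cos(a),0]);cy=f*np.cos(t)-[0,0,np.sin(t)];cx=np.array([np.cos(a),np.sin(a),0]);cz=np.cross(cx,cy)
P=np.array([448.5,-345,329.]);G=np.c_[cy,cx,-cz];F=P+120*cy
T=F-G@np.array([-11.8,0,-17.9])
o=bot.get_obs();M=rot(o)
print(o['time'],o['tool_pos'],'target',T,'tool delta',(M.T@(T-o['tool_pos'])).round(2),'rotvec',R.from_matrix(M.T@G).as_rotvec().round(4))
nest=o['tool_pos']+M@[-11.8,0,-17.9]; print('nest in cam',np.c_[cx,cy,cz].T@(nest-P),o['joint_positions'].round(2),o['contact_force'],o['grip_width'])
E
python3 goal.py
```

```text
time: 15.4
tool_pos: [392.0, -193.1, 469.2]
tcp_rot: [3.141, 0.0, 1.26]
contact_force: [-0.4, 0.5, -2.5]
grip_width: 29.4
time: 16.4
tool_pos: [392.0, -193.0, 469.1]
tcp_rot: [3.141, 0.348, 1.745]
contact_force: [0.7, -0.5, -1.9]
grip_width: 29.7
16.4 [ 391.98576885 -193.01098904  469.07515913] target [ 427.88644524 -229.08936304  267.1012472 ] tool delta [ 29.69  28.95 204.12] rotvec [ 0.0001 -0.0008 -0.0018]
nest in cam [-29.05252438  90.19299087 204.08325264] [-0.43 -0.01  1.36 -0.28  1.59 -0.64] [ 0.70568572 -0.49874524 -1.87795429] 29.72064579351832
```

```bash
python3 -m handwheel '[{"claw":20,"dx":15,"dy":14,"dz":0,"rx":0,"ry":0,"rz":0},{"claw":20,"dx":15,"dy":15,"dz":20,"rx":0,"ry":0,"rz":0},{"claw":20,"dx":0,"dy":0,"dz":40,"rx":0,"ry":0,"rz":0},{"claw":20,"dx":0,"dy":0,"dz":40,"rx":0,"ry":0,"rz":0},{"claw":20,"dx":0,"dy":0,"dz":40,"rx":0,"ry":0,"rz":0},{"claw":20,"dx":0,"dy":0,"dz":35,"rx":0,"ry":0,"rz":0},{"claw":20,"dx":0,"dy":0,"dz":20,"rx":0,"ry":0,"rz":0},{"claw":20,"dx":0,"dy":0,"dz":9,"rx":0,"ry":0,"rz":-0.002},{"claw":20,"dx":0,"dy":0,"dz":0,"rx":0,"ry":0,"rz":0},{"claw":20,"dx":0,"dy":0,"dz":0,"rx":0,"ry":0,"rz":0}]'
python3 goal.py
python3 - <<'E'
from h import *
snap('scene','s2');snap('top','t2');snap('wrist','w6')
a=cv2.imread('pics/s2.png')[130:220,185:305];b=cv2.imread('pics/t2.png')[240:330,360:480];c=cv2.imread('pics/w6.png')
z=lambda i:cv2.resize(i,(400,300),interpolation=2)
cv2.imwrite('pics/c6.png',np.vstack([np.hstack([z(a),z(b)]),np.hstack([z(c),z(c[180:420,200:520])])]))
P=np.array([448.5,-345,329.]);a=.176;t=np.radians(20);f=np.array([-np.sin(a),np.cos(a),0]);cy=f*np.cos(t)-[0,0,np.sin(t)];x=np.array([np.cos(a),np.sin(a),0]);cz=np.cross(x,cy)
D=np.c_[x,cy,cz];org=P+120*cy+D@[0,12,-46]
for fn,o,s in(('s2',(185,130),400/120),('t2',(360,240),400/120)):
    pts=[P,P+120*cy]+[org+D@np.array(q) for q in[(15,-12,0),(-15,-12,0),(15,-12,56),(-15,26,22),(15,26,22)]]
    print(fn,((proj(fn,pts)-o)*s).round(0).tolist())
E
```

```text
time: 17.4
tool_pos: [428.3, -230.8, 267.9]
tcp_rot: [3.141, 0.35, 1.744]
contact_force: [0.5, 0.4, -2.3]
grip_width: 29.7
17.4 [ 428.30290085 -230.75724908  267.85483597] target [ 427.88644524 -229.08936304  267.1012472 ] tool delta [ 1.87 -0.12  0.12] rotvec [-0.0003  0.0014 -0.0028]
nest in cam [9.03431181e-02 1.18155621e+02 1.37980429e-01] [-0.47  0.14  1.73 -0.32  1.07 -0.52] [ 0.49329674  0.39475645 -2.26138056] 29.729902604068183
s2 [[138.0, 155.0], [264.0, 208.0], [245.0, 256.0], [254.0, 239.0], [262.0, 208.0], [300.0, 236.0], [291.0, 254.0]]
t2 [[199.0, 178.0], [75.0, 153.0], [90.0, 149.0], [83.0, 179.0], [76.0, 136.0], [40.0, 166.0], [47.0, 136.0]]
```

View pics/c6.png

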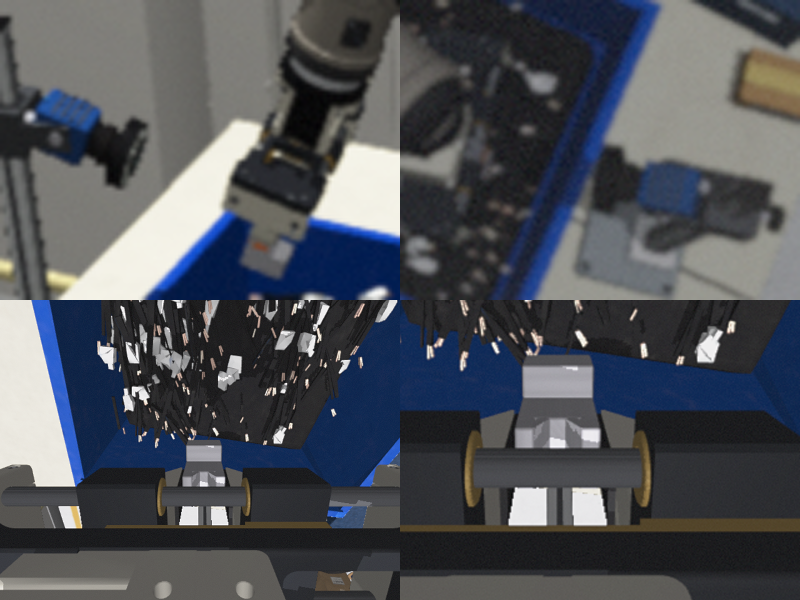

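```bash
python3 -m handwheel '[{"claw":20,"dx":1.8,"dy":0,"dz":0,"rx":0,"ry":0.001,"rz":-0.003},{"claw":20,"dx":0,"dy":0,"dz":0,"rx":0,"ry":0,"rz":0},{"claw":20,"dx":0,"dy":0,"dz":0,"rx":0,"ry":0,"rz":0},{"claw":20,"dx":0,"dy":0,"dz":0,"rx":0,"ry":0,"rz":0}]'
python3 goal.py
python3 - <<'E'
from h import *
o=bot.get_obs();M=rot(o)
snap('scene','s3');snap('wrist','w7')
D=np.c_[M[:,1],M[:,0],-M[:,2]]; org=o['tool_pos']+M@[-11.8,0,-17.9]-D@[0,-12,46]
bx=lambda x,y0,y1,h:[((-x,y0,0),(x,y0,0)),((x,y0,0),(x,y1,0)),((x,y1,0),(-x,y1,0)),((x,y0,0),(x,y0,h)),((x,y1,0),(x,y1,h)),((x,y0,h),(x,y1,h)),((-x,y1,h),(x,y1,h)),((-x,y1,0),(-x,y1,h))]
E=bx(15,-12,12,56)+bx(15,12,26,22)
def draw(fn,x,y,w,h,s,off):
    im=cv2.resize(cv2.imread(f'pics/{fn}.png')[y:y+h,x:x+w],None,fx=s,fy=s,interpolation=2);raw=im.copy()
    for a,b in E:
        q=(proj(fn,[org+D@np.array(a,float),org+D@np.array(b,float)])+.5-(x,y))*s
        cv2.line(im,tuple(map(int,q[0])),tuple(map(int,q[1])),(0,255,0),1)
    return np.hstack([raw,im])
cv2.imwrite('pics/c7.png',np.vstack([draw('s3',240,180,50,40,8,0),draw('w7',265,190,133,90,3,0)[:,:800] if 0 else cv2.resize(draw('w7',265,190,133,90,3,0),(800,270))]))
E
```

```text
time: 17.95
tool_pos: [427.5, -228.6, 266.3]
tcp_rot: [-3.14, 0.349, 1.748]
contact_force: [-0.7, 0.3, -2.2]
grip_width: 30.2
17.95 [ 427.54149113 -228.59984652  266.27523707] target [ 427.88644524 -229.08936304  267.1012472 ] tool delta [-0.79  0.25 -0.59] rotvec [-0.0011 -0.      0.0013]
nest in cam [ -0.21849041 120.79146215  -0.59119335] [-0.47  0.14  1.74 -0.32  1.07 -0.52] [-0.69385984  0.28905402 -2.16204463] 30.23384713433449
```

View pics/c7.png

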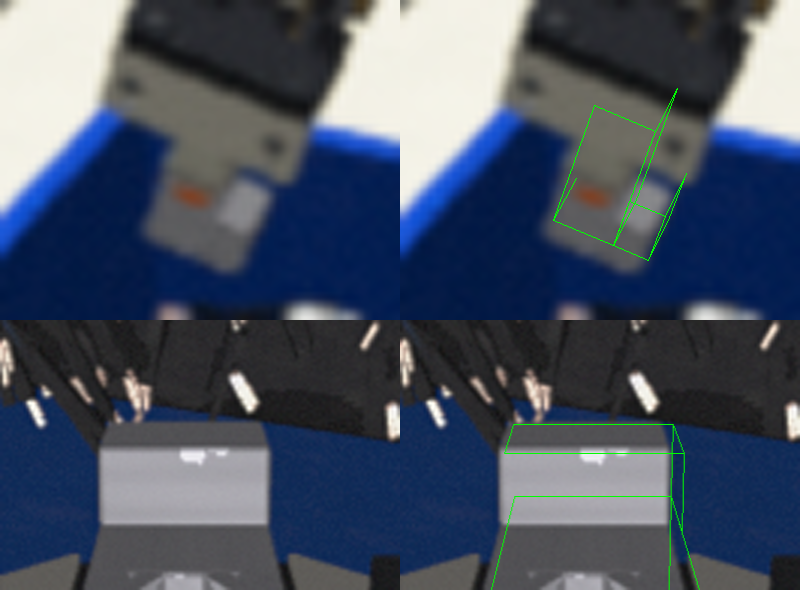

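The overlay shows the drawn heel about 6% larger and 5 px right of the real one. That means wrist-camera bias, a slip of the die, or both. I'll calibrate the wrist camera on the holder features (known by touch) and re-solve for the lens and the die in hand.

```bash
cat > cal.py <<'E'
from h import *
from scipy.optimize import least_squares
def pj(fn,P,t,fs):
    K,V=load(fn); p=np.atleast_2d(P)@V[:3,:3].T+V[:3,3]+t; K=K.copy();K[0,0]*=fs;K[1,1]*=fs;p=p@K.T;return p[:,:2]/p[:,2:]
plate=[(-42,90,8),(42,90,8),(42,-74,8),(-42,-74,8)]
pix=lambda q:np.array(q,float)/2.1+(210,0)
obs={'w1':(plate,np.array([(286,61),(361,61),(356.5,207),(288.5,207)],float)),
'w2':(plate+[(0,58,76),(0,12,76),(-15,-21,64),(15,-21,64),(-15,-45,64),(15,-45,64)],pix([(142,142),(343,145),(327,522),(151,521),(241,201),(241,338),(201,432),(279,432),(201,492),(279,492)])),
'w3':(plate,np.array([(280,71),(374,71.5),(369,249),(285.5,249)],float))}
def W(a,k,l):
    l=np.array(l,float)-(0,35,0);return np.c_[k[0]+l[:,0]*np.cos(a)-l[:,1]*np.sin(a),k[1]+l[:,0]*np.sin(a)+l[:,1]*np.cos(a),l[:,2]]
def res(p,usef):
    fs=p[6] if usef else 1.
    r=[(pj(f,W(p[0],p[1:3],l),p[3:6],fs)-u).ravel() for f,(l,u) in obs.items()]
    return np.r_[np.concatenate(r),(p[1:3]-(492.1,429.9))/.7,(fs-1)/.03]
hl=[(-15,26,22),(15,26,22),(-15,26,0),(15,26,0),(-15,12,22),(15,12,22)]
hu=np.array([(99,447),(269,447),(110,422),(262,422),(97,524),(270,524)],float);hu=np.c_[hu[:,0]/3.0075+265,(hu[:,1]-320)/3+190]-.5*0
if __name__=='__main__':
  for usef in(0,1):
    s=least_squares(res,[.257,492,430,0,0,0,1],args=(usef,));p=s.x;t,fs=p[3:6],(p[6] if usef else 1.)
    print('cal',p.round(3),'rms',np.sqrt((s.fun[:36]**2).mean()).round(2))
    o=bot.get_obs();M=rot(o);D=np.c_[M[:,1],M[:,0],-M[:,2]]
    def org(d):return o['tool_pos']+M@[-11.8,0,-17.9]-D@np.array([0,-12,46.])+D@d
    g=lambda d:(pj('w7',org(d[:3])+np.array(hl,float)@D.T,t,fs)-hu).ravel()
    s2=least_squares(g,[0,0,0.]);print('die shift in die axes',s2.x.round(1),s2.fun.round(1))
E
python3 cal.py
```

```text
cal [ 2.55000e-01  4.92100e+02  4.29897e+02 -8.69000e-01 -1.92800e+00
  9.80600e+00  1.00000e+00] rms 0.57
die shift in die axes [-0.5 -0.5  2.7] [-0.2  0.3  0.5  0.2 -0.8 -0.3 -0.3 -0.3  1.   0.  -0.4  0. ]
cal [ 2.55000e-01  4.92099e+02  4.29897e+02 -8.69000e-01 -1.90400e+00
  7.32900e+00  9.92000e-01] rms 0.56
die shift in die axes [-0.5 -0.7  1.8] [-0.2  0.3  0.5  0.2 -0.8 -0.3 -0.3 -0.3  1.   0.  -0.4  0. ]
```

```bash
cat > lens.py <<'E'
from cal import *
f4=lambda q:np.array(q,float)/(400/150)+(490,90); f5=lambda q:(np.array(q,float)-(400,0))/1.25+(320,30)
th=np.linspace(0,2*np.pi,181)
def frame(a):
    t=np.radians(20);f=np.array([-np.sin(a),np.cos(a),0]);y=f*np.cos(t)-[0,0,np.sin(t)];x=np.array([np.cos(a),np.sin(a),0]);return np.c_[x,y,np.cross(x,y)]
bb4=np.r_[f4((222,93)),f4((292,298))];bb5=np.r_[f5((513,113)),f5((550,210))]
l4=f4((242,196)); ax=[f5((587.5,156)),f5((682.5,143))]
for t,fs in((np.array([-.87,-1.93,9.8]),1.),(np.array([-.87,-1.9,7.33]),.992)):
  def res(p):
    M=frame(p[3]);P=p[:3];w=lambda l:P+np.atleast_2d(l)@M.T
    C=w(np.c_[32*np.cos(th),0*th-p[4],32*np.sin(th)])
    q4=pj('w4',C,t,fs);q5=pj('w5',C,t,fs)
    r=[*(pj('w4',P,t,fs)[0]-l4),*(np.r_[q4.min(0),q4.max(0)]-bb4),q5[:,0].min()-bb5[0],q5[:,1].min()-bb5[1],q5[:,1].max()-bb5[3]]
    B=pj('w5',w([(0,-60,p[5]),(0,-122,p[5])]),t,fs);d=B[1]-B[0];n=np.array([-d[1],d[0]])/np.linalg.norm(d)
    r+=[n@(a-B[0]) for a in ax]+[(p[5]-20)/10,(p[4]-5)/5,(p[3]-.17)/.01]
    return np.array(r)
  s=least_squares(res,[448,-349,330,.16,5,20]);print(s.x.round(3),s.fun.round(1))
  print('scene',proj('scene0',s.x[:3]),'top',proj('top0',s.x[:3]))
  def K(fn,q,z):
    g=lambda xy:(pj(fn,[xy[0],xy[1],z],t,fs)[0]-q); return least_squares(g,[450,-450]).x
  F=[K('w4',q,5) for q in f4([(112,48),(115,218)])]+[K('w5',f5((565,177)),8),K('w5',f5((561,105)),8)]
  print(np.round(F,1).tolist(),'yaw',[np.arctan2(*(F[i]-F[j])[::-1]).round(3) for i,j in((0,1),(3,2))])
# scene/top bias at holder
d=W(.255,(492.1,429.9),plate);A=np.array([(320,140),(335,245),(42,225),(40,118)]) # order unknown: mean only
print('scene bias',(np.array([(40,118),(42,225),(335,245),(320,140)])/5+(425,300)).mean(0)-proj('scene0',d).mean(0))
print('top bias',((np.array([(475,80),(748,125),(722,258),(447,210)])-(400,0))/400*60+(200,185)).mean(0)-proj('top0',d).mean(0))
E
python3 lens.py
```

```text
[ 4.49530e+02 -3.45287e+02  3.38980e+02  1.74000e-01  2.53000e+00
  1.64730e+01] [-0.1 -0.4 -1.4 -3.7  0.5  0.7  0.7  2.5  0.8 -0.5  0.2 -0.4 -0.5  0.4]
scene [[225.67052381 173.62444235]] top [[420.33302057 292.68980784]]
[[529.6, -490.9], [422.9, -509.8], [421.8, -500.7], [521.2, -485.3]] yaw [np.float64(0.176), np.float64(0.153)]
[ 4.49486e+02 -3.45379e+02  3.38566e+02  1.74000e-01  2.48100e+00
  1.67520e+01] [-0.1 -0.4 -1.6 -3.7  0.7  0.7  0.8  2.6  0.8 -0.5  0.2 -0.3 -0.5  0.4]
scene [[225.66423177 173.73508191]] top [[420.33201873 292.73294922]]
[[530.4, -492.0], [423.4, -511.2], [422.3, -501.5], [522.0, -486.1]] yaw [np.float64(0.177), np.float64(0.154)]
scene bias [-1.20107837  2.75127706]
top bias [1.01884548 0.46470445]
```

```bash
sed -i 's/448.5,-345,329./449.5,-345.3,339./; s/a=.176/a=.174/' goal.py; python3 goal.py
```

```text
18.05 [ 427.52173202 -228.67285971  266.21580926] target [ 429.11830758 -229.34836777  277.1012472 ] tool delta [-4.61  1.44 -9.91] rotvec [-0.0005 -0.0001  0.0031]
nest in cam [ -1.40902676 124.60676331  -9.90772993] [-0.47  0.14  1.74 -0.32  1.07 -0.52] [-0.28195334  0.32494735 -2.54493596] 29.873133485968438
```

```bash
python3 -m handwheel '[{"claw":20,"dx":-2.3,"dy":0.7,"dz":-5,"rx":0,"ry":0,"rz":0.003},{"claw":20,"dx":-2.3,"dy":0.7,"dz":-5,"rx":0,"ry":0,"rz":0},{"claw":20,"dx":0,"dy":0,"dz":0,"rx":0,"ry":0,"rz":0},{"claw":20,"dx":0,"dy":0,"dz":0,"rx":0,"ry":0,"rz":0},{"claw":20,"dx":0,"dy":0,"dz":0,"rx":0,"ry":0,"rz":0}]'
python3 goal.py
python3 - <<'E'
from h import *
snap('scene','s4')
P=np.array([449.5,-345.3,339.]);a=.174;t=np.radians(20);f=np.array([-np.sin(a),np.cos(a),0]);cy=f*np.cos(t)-[0,0,np.sin(t)];x=np.array([np.cos(a),np.sin(a),0]);cz=np.cross(x,cy);D=np.c_[x,cy,cz];n=P+120*cy
im=cv2.imread('pics/s4.png')[140:220,190:290];s=8;im=cv2.resize(im,None,fx=s,fy=s,interpolation=2)
b=np.array([-1.2,2.75]);org=n-D@[0,-12,46]
q=lambda p:tuple(int(v) for v in ((proj('s4',p)[0]+b-(190,140)+.5)*s))
cv2.line(im,q(P),q(n),(0,255,0),1)
C=[q(P-2.5*cy+32*(np.cos(k)*x+np.sin(k)*cz)) for k in np.linspace(0,6.283,40)];cv2.polylines(im,[np.array(C)],True,(0,255,0),1)
H=[(15,-12,0),(15,26,0),(15,26,22),(15,12,22),(15,12,56),(15,-12,56)];cv2.polylines(im,[np.array([q(org+D@np.array(h,float)) for h in H])],True,(0,255,255),1)
cv2.imwrite('pics/c8.png',im[:600])
E
```

```text
time: 18.55
tool_pos: [429.0, -229.3, 277.0]
tcp_rot: [-3.141, 0.349, 1.745]
contact_force: [-0.5, 0.3, -2.9]
grip_width: 29.6
18.55 [ 428.9551273  -229.2898305   277.02949298] target [ 429.11830758 -229.34836777  277.1012472 ] tool delta [-0.11  0.15 -0.04] rotvec [-0.0008 -0.0003  0.0001]
nest in cam [-1.35922717e-01  1.20099954e+02 -4.15541782e-02] [-0.47  0.14  1.71 -0.31  1.1  -0.53] [-0.54898358  0.26306898 -2.85625674] 29.565575149693405
```

View pics/c8.png

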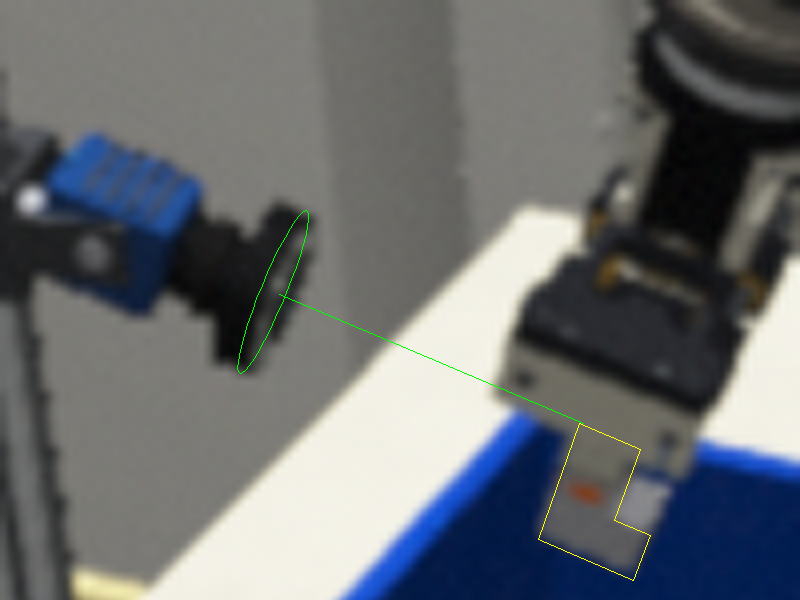

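Die outline and ring both match the bias-corrected prediction to within about a pixel, so I'm handing in.

```bash
python3 -m handwheel '[{"claw":20,"dx":0,"dy":0,"dz":0,"rx":0,"ry":0,"rz":0},{"claw":20,"dx":0,"dy":0,"dz":0,"rx":0,"ry":0,"rz":0},{"claw":20,"dx":0,"dy":0,"dz":0,"rx":0,"ry":0,"rz":0}]' && python3 goal.py && python3 -c "
from plant import bot
print(bot.close_job())"
```

```text
time: 18.9
tool_pos: [429.0, -229.3, 277.1]
tcp_rot: [-3.141, 0.349, 1.745]
contact_force: [-0.2, 0.9, -2.8]
grip_width: 29.8
18.9 [ 429.02663545 -229.29544543  277.07643391] target [ 429.11830758 -229.34836777  277.1012472 ] tool delta [-0.07  0.08 -0.  ] rotvec [-0.0007 -0.0002  0.0002]
nest in cam [-6.63999226e-02  1.20068881e+02 -2.37466361e-03] [-0.47  0.14  1.71 -0.31  1.1  -0.53] [-0.1775291   0.86507723 -2.76069453] 29.847696861857248
the job is handed in; nothing more can be done
None
```

I turned the knob about 1.32 rad anticlockwise to its stop and lifted the die straight up out of its pocket. I handed the job in at 18.9 s with the die held steady in front of the inspection camera, its notched face towards the lens. No verdict came back.

**Last checks**
- **Pose:** by my measured lens position, the nest is within 0.1 mm of the focus point (120.07 mm from the lens) and the tilt is within 0.001 rad. The lens position itself is only known to about 2–3 mm.
- **Grip:** the fingers read 29.8 mm on the 30 mm die, and the force reading was steady at about the die's weight.
- **Knob:** the wrist picture after release showed the arm at its stop, clear of the die.
- **Contact:** no force reading or picture suggested I touched the camera, its stand or the loose parts. I took no closing picture of the loose parts.

**Checks that disagreed**
- **Wrist camera:** its pictures were about 10 mm off in depth and 2 mm sideways. I recalibrated on the holder, which raised my lens height from 329 to 339 mm, and moved the die about 10 mm to match.
- **Scene camera:** it was off by 1–3 px at the holder. With that removed, the ring light and the die lined up with where they should be to about 1 px (3 mm).
- **Ring light:** its top edge still missed by 2.5–3.7 px in the two wrist views, in opposite directions.

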